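# Lower a ratchet-propped drawing board to its lowest notch

## Robot

A 6-joint arm with a two-finger parallel gripper is mounted at the origin on the work surface; the furniture and walls round the work are solid. World frame = base frame: x ahead of the robot, y to its left, z up, the work surface at z = 0. Lengths are in m, angles in rad, forces in N, time in s.
With the tool pointing down it reaches from about 0.2 to 0.875 m from the base axis. Payload 3.4 kg.
Tool frame: the origin (TCP) lies on the centre line of the jaws, within the pads' length; the fingertips stand 17 mm ahead of it and the grasp point (between the pads) lies 2 mm behind it (r.tcp_to_tips is the distance from the TCP to the fingertips, in m); z points along the fingers, y is the line along which they close (so a half turn about z gives the same grasp; the last joint's range is limited). The gripper opens to 94 mm and grips with 3 to 60 N. Pads are 16 mm wide; open, the fingers measure 119 mm over their backs; the gripper's body (75 mm by 177 mm) begins 78 mm behind the grasp point.
Start: joints at [1.098, 0.276, 1.505, -0, 1.361, -0.121], TCP at [0.198, 0.54, 0.222] pointing down, gripper open.
Joint ranges: [-2.89, 2.89], [-0.75, 2.08], [0.22, 2.7], [-1.18, 4.32], [0.11, 2.71], [-2.7, 2.7]. Speed limits (rad/s): [2.57, 2.57, 3.14, 3.14, 3.14, 3.14].

## Interface

Orientations are given as a unit quaternion [w, x, y, z].
In Python, from cell import readout, read_camera, hand_in, r gives the robot as it stands.
- The arm moves only by the tool servo_tool, never from a script. Its argument "deltas" is a list of rows, each a list of 3 entries, a list of its own where there are three numbers: the closure in counts, from 0 (fully open) to 255 (shut), then the shift along the tool's x, y, z in mm, then the turn, a rotation vector about the tool's x, y, z in rad. A call has 1 to 5 rows; each row is the pose to reach, as a shift and turn from the pose commanded when the call began, along the tool's axes at that moment; what a row does not reach only later rows make up. A row lasts 1/8 s, in which the tool goes at most 62.5 mm and 10.7 degrees, less where a joint would pass 70% of its speed; a pose out of reach is approached as far as the arm can. A call with a gripper value outside its range is refused whole. The fingers move at their own pace and stop on an object; the grip force is fixed at half the most. Time passes only in rows, so rows that repeat a pose let the fingers close. It gives the time, the measured TCP pose, the force, the opening and the grip force at its end, in the units of the state.
- readout.get_obs(): the state, without advancing time (a new reading comes with each control period).
- read_camera(name): name is "scene" or "top"; returns a dict with "color" (420x560x3 uint8, red, green, blue), "fx", "fy", "cx", "cy" (pixels), "k1" (the pictures are not rectified: a ray, as slopes to the right and down, at radius r is drawn at 1 + k1 r^2 times it, then the intrinsics apply), "R" (3x3) and "t" (3): a world point X has camera coordinates R X + t. Camera axes: x right, y down, z forward; pixel columns grow to the right and rows downward; lengths in m; the calibration is good to about 2 mm. A picture is of the moment at which its call begins. There is no depth.
- hand_in(): hands the job in; it is judged then, once.
The state is a dict: "time": time; "joint_pos": joint angles; "joint_velocities": joint speeds; "joint_torque": joint torques, N m; "tool_pos": TCP position; "orientation": TCP orientation; "wrist_force": force on the tool from outside, world axes, zero at the start; "wrist_torque": the same for the moment, N m; "opening": finger opening in m; "gripper_force": force on a finger pad.
Only numpy, scipy, OpenCV 4.12 (cv2) and the standard library are available. Lean on these libraries where they do the work, as an engineer would, in place of code of your own. Each camera call takes 0.05 s, during which the arm holds its last target. There are 200 camera calls.

## Task

The drawing board on the bench stand is propped too steeply: set it in its lowest notch. Its ratchet only goes up, so take the board by its grip bar, raise it past the last notch until it presses firmly on the sprung top stop and the pawl is thrown clear (feel for the spring and do not overstrain it), let it down flat gently without dropping it, then bring it up to the lowest notch, let it rest there and let go. Leave the other things on the bench alone.

Things in the scene. Friction and masses are not known exactly. Their poses are not given: they have to be found in the camera images.
- stand: Fixed tilting drawing stand: aluminium base plate 240 mm long (local x -85 to +155), 187 mm wide (y -112 to +75), 12 mm high. Origin on the bench under the middle of the hinge axis. Local +x points level from the hinge edge of the board to its free edge with the grip bar (away from the robot, give or take the yaw); y lies along the hinge axis. The ratchet works are on its -y side.
- hinge (a point): Middle of the board's hinge axis, 96 mm above the bench; the axis runs along the stand's local y. Let go with the pawl out, the board swings down about it at over 1.3 rad/s; no part of the way to flat needs more than 0.5 rad/s.
- grip_bar (a point): Middle of the steel grip bar (10 mm diameter, 88 mm free length, parallel to the hinge), 42 mm clear beyond the free edge of the plywood board (150x140x10 mm). Moves with the board: in the board's own frame it lies 205 mm out from the hinge axis and 6 mm above it. Pinched from above across its diameter it can turn between the pads as the board swings. Lifting the board there takes 2 to 4 N.
- board (a joint): Angle of the board (rad): 0 = flat on its rests, grows as the free edge rises; end of travel 1.43. Four notches hold it against going down, at 0.264 (the lowest), 0.456, 0.648 and 0.814; at the start it rests in one of the upper three. A notch is caught by raising the board 0.02 to 0.06 past its angle and letting it back down.
- pawl_pivot (a point): Pivot of the weighted steel pawl, 84 mm from the hinge towards the grip bar and 43 mm below it. Its tip props the toothed quadrant on the board's side; raising clicks over the teeth. Past the last notch, pressing against the top stop makes a cam throw the pawl over, and it stays clear of all teeth. In the last 0.1 rad before the board is flat a pin throws it back in, and the notches hold again.
- top_stop: Sprung plunger; its 20 mm head is at x -65, y -88 mm from its origin, which lies 6 mm under the hinge point. The cam meets it at a board angle between 0.97 and 1.22 rad that differs each time, unread. From there the load at the bar, square to the board and above its weight, grows 1 N per mm of bar travel: pawl thrown over by 6.5 N; spring overstrained at 13 N (42 N on the plunger). Stop at 8 to 10 N.
- coupon: Bystander, to be left alone: white test block with a hole, 40x52x30 mm; origin at the middle of its underside.
- ring_gauge: Bystander, to be left alone: steel ring gauge, 53 mm across, 16 mm high; origin at the middle of its underside.
- bolt: Bystander, to be left alone: steel bolt standing on its head, 46 mm high; origin at the middle of its underside.
- micrometer: Bystander, to be left alone: micrometer lying flat, 54x162x15 mm; origin at the middle of its underside.
- oilstone: Bystander, to be left alone: grey-brown oilstone, 25x100x12 mm; origin at the middle of its underside.
- v_block: Bystander, to be left alone: steel V block, 50x44x36 mm; origin at the middle of its underside.

How it is judged:
On the way, in this order (a step that is already met when the one before it is completed fails the run):
1. the board has been raised past its last notch, to over 0.96 rad (value of joint board above 0.96 rad).
2. the board has been let down flat, within 0.03 rad (value of joint board below 0.03 rad), for 0.1 s.
At the end, for the whole second after the job is handed in: the board rests still in its lowest notch, at 0.264 rad with 0.03 rad to either side, let go (value of joint board between 0.235 and 0.295 rad and velocity of joint board between -0.05 and 0.05 rad/s); the robot touches nothing.
It fails at once if the spring of the top stop is overstrained (more than 42 N on it) (contact force between anything else and top_stop above 42 N).
It fails at once if the board is dropped: within 0.22 rad of flat it falls faster than 1.1 rad/s (value of joint board below 0.22 rad and velocity of joint board below -1.1 rad/s).
It fails at once if a bystander is moved by more than 30 mm (distance of any of coupon, ring_gauge, bolt, micrometer, oilstone, v_block from where it was at the start of the episode above 0.03 m).
It also fails if it takes over 69 s, if anything falls off the work surface, if the arm or the gripper's body presses on something with over 40 N, if the wrist force passes 120 N, or if a joint passes its speed limit or range.

## Working session

There is one attempt and no reset: what is moved stays moved. The work goes in short steps, Python scripts to look and compute and a tool call to move; the robot and the scene stay as the last step left them, time stands still between calls to the robot, and variables do not carry over. Pictures are saved under pics/ and viewed, at most 10 in all, crops included, and the job is handed in when it is done.

Besides the shell and the picture viewer there is one more tool, called after "Call:" in YAML: its name, and indented under it one key for each argument. servo_tool: Moves the arm, as the interface text tells. Its arguments: {"type":"object","properties":{"deltas":{"type":"array","items":{"type":"array"}}},"required":["deltas"]}

```bash
mkdir -p pics; cat > h.py <<'E'
import numpy as np, cv2
from cell import readout, read_camera, r
def snap(n,f):
    c=read_camera(n); cv2.imwrite('pics/'+f,c['color'][:,:,::-1]); np.save(f'pics/{n}.npy',c,allow_pickle=True); return c
def load(n): return np.load(f'pics/{n}.npy',allow_pickle=True).item()
def ray(c,u,v):
    K=np.array([[c['fx'],0,c['cx']],[0,c['fy'],c['cy']],[0,0,1]]);R=np.array(c['R']);t=np.array(c['t'])
    p=cv2.undistortPoints(np.array([[[u,v]]],float),K,np.array([c['k1'],0,0,0,0.]))[0,0]
    d=R.T@np.array([p[0],p[1],1]); return -R.T@t,d/np.linalg.norm(d)
def onz(c,u,v,z):
    o,d=ray(c,u,v); return o+d*(z-o[2])/d[2]
def tri(c1,p1,c2,p2):
    o1,d1=ray(c1,*p1);o2,d2=ray(c2,*p2)
    s=np.linalg.lstsq(np.stack([d1,-d2],1),o2-o1,rcond=None)[0]
    a,b=o1+s[0]*d1,o2+s[1]*d2; return (a+b)/2,np.linalg.norm(a-b)
E
python3 - <<'E'
from h import *
for n in('scene','top'):
    c=snap(n,n+'1.png'); print(n,-np.array(c['R']).T@np.array(c['t']),c['fx'],c['k1'])
o=readout.get_obs(); print(o)
E
```

```text
scene [-0.25136007 -0.61606702  0.6725976 ] 483.786468993136 -0.035381389352402606
top [0.29318065 0.03128872 1.20309969] 465.3367230193118 -0.10839300834412656
{'time': 0.1, 'joint_pos': array([ 1.09802496e+00,  2.76508643e-01,  1.50595099e+00,  8.59432218e-06,
        1.36069975e+00, -1.20988523e-01]), 'joint_velocities': array([-0.00249693, -0.00222916, -0.00437957, -0.0016268 , -0.0009815 ,
       -0.0017067 ]), 'joint_torque': array([ 7.59076556e-04, -4.05456734e+01, -2.37779725e+01,  7.03151640e-02,
        2.99233315e-02, -6.29024589e-05]), 'tool_pos': array([0.19791498, 0.53937819, 0.22172653]), 'orientation': array([-2.33181070e-04,  1.74986707e-01,  9.84570484e-01, -7.47862782e-04]), 'wrist_force': array([-0.54763348,  0.13496522, -0.01906905]), 'wrist_torque': array([ 0.01411949, -0.02225613,  0.01548679]), 'gripper_force': 0.0, 'opening': 0.09372553142344378}
```

View pics/scene1.png

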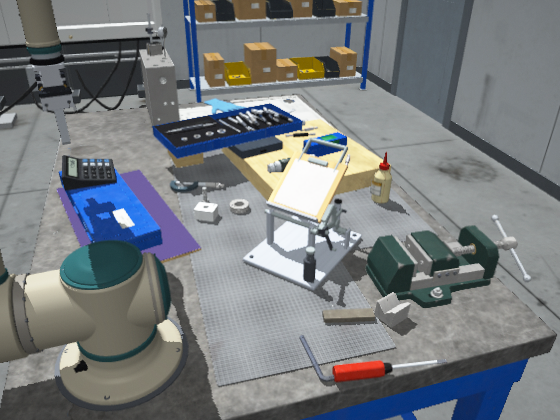

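View pics/top1.png

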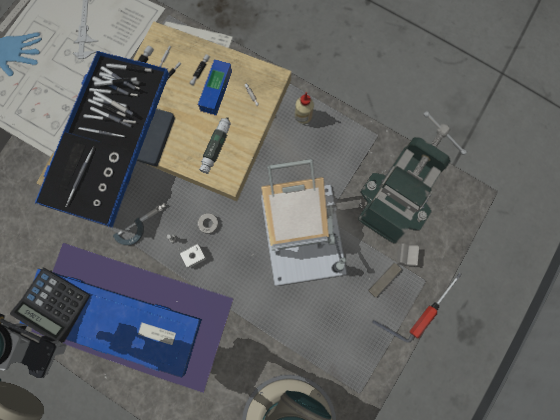

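The top view shows the stand at about (305,230) px, with the bar at about (291,164). In the scene view the bar is near (328,150). I'll enlarge both crops to get exact pixels.

```bash
python3 - <<'E'
from h import *
a=load('top')['color'][145:295,250:360]; b=load('scene')['color'][125:290,235:375]
f=lambda x:cv2.resize(x,(400,int(x.shape[0]*400/x.shape[1])),interpolation=cv2.INTER_CUBIC)
a,b=f(a),f(b); H=max(a.shape[0],b.shape[0]); o=np.zeros((H,800,3),np.uint8); o[:a.shape[0],:400]=a;o[:b.shape[0],400:]=b
print(a.shape,b.shape); cv2.imwrite('pics/crop1.png',o[:,:,::-1])
E
```

```text
(545, 400, 3) (471, 400, 3)
```

View pics/crop1.png

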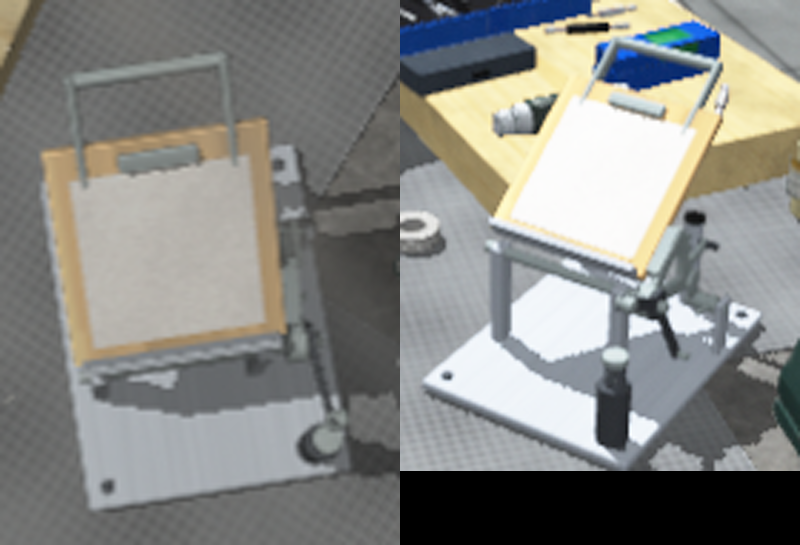

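The crop shows the bar running from (270,166) to (312,161) in the top view and from (311,140) to (346,149) in the scene view. The base plate corners are at about (275,284), (346,274) and (331,185) in the top view.

```bash
python3 - <<'E'
from h import *
T,S=load('top'),load('scene')
A,e=tri(T,(270.1,166.2),S,(311,140));B,e2=tri(T,(311.6,161.2),S,(346.3,148.8))
print(A,e,B,e2,np.linalg.norm(A-B)); M=(A+B)/2
P=[onz(T,*p,.012)[:2] for p in((275.3,284.4),(345.7,274.3),(331,185))]
print(P,np.linalg.norm(P[0]-P[1]),np.linalg.norm(P[1]-P[2]))
y=(P[0]-P[1])+(A-B)[:2];y/=np.linalg.norm(y);x=np.array([y[1],-y[0]])
L=[(-.085,.075),(-.085,-.112),(.155,-.112)]
O=np.mean([p-l[0]*x-l[1]*y for p,l in zip(P,L)],0)
d=M[:2]-O
th=np.arctan2(M[2]-.096,d@x);rr=np.hypot(M[2]-.096,d@x)
print('O',O,'yaw',np.arctan2(x[1],x[0]),'mid',M,'loc',d@x,d@y,'theta',th-np.arctan2(.006,.205),'r',rr)
Rm=cv2.Rodrigues
from scipy.spatial.transform import Rotation as Ro
o=readout.get_obs();q=o['orientation'];print(Ro.from_quat(q[[1,2,3,0]]).as_matrix())
E
```

```text
[0.58699225 0.06077568 0.21844426] 0.0026100420519425535 [ 0.60154331 -0.0311314   0.21949143] 0.00023366729737091897 0.09305772141753434
[array([0.33875257, 0.04280813]), array([ 0.36914   , -0.13590853]), array([ 0.60264899, -0.09652728])] 0.18128166615128152 0.23680652340537736
O [ 0.43364364 -0.01339442] yaw 0.1645537212877977 mid [0.59426778 0.01482214 0.21896785] loc 0.1630765681445461 0.00152322139810388 theta 0.6168279810126897 r 0.20424264605818612
[[-9.38759196e-01  3.44573145e-01 -7.20898489e-04]
 [ 3.44573843e-01  9.38758186e-01 -1.39104007e-03]
 [ 1.97434306e-04 -1.55425442e-03 -9.99998773e-01]]
```

Call:
servo_tool:
  deltas:
    - [100, [-45, -30, -25], [0, 0, 0.17]]
    - [170, [-90, -60, -50], [0, 0, 0.34]]
    - [170, [-140, -90, -75], [0, 0, 0.51]]
    - [170, [-190, -120, -90], [0, 0, 0.68]]
    - [170, [-240, -150, -100], [0, 0, 0.85]]

```text
time: 0.72
tool_pos: [0.3727, 0.3148, 0.3232]
orientation: [0.0, 0.568, 0.823, 0.001]
wrist_force: [0.1, -0.4, -0.5]
opening: 0.0477
gripper_force: 0.0
```

```bash
cat >> h.py <<'E'
from scipy.spatial.transform import Rotation as Ro
YAW=.1646; O=np.array([.4336,-.0134]); X=np.array([np.cos(YAW),np.sin(YAW)]); Yv=np.array([-X[1],X[0]])
def state():
    o=readout.get_obs();q=o['orientation'];return o,Ro.from_quat(np.array(q)[[1,2,3,0]]).as_matrix()
def to(tgt):
    o,R=state()
    G=np.array([[Yv[0],X[0],0],[Yv[1],X[1],0],[0,0,-1]])
    # tool x = y x z : y=X,z=-Z
    G[:,0]=np.cross(G[:,1],G[:,2])
    print('t',o['time'],'pos',o['tool_pos'],'shift mm',(R.T@(np.array(tgt)-o['tool_pos'])*1e3).round(1),'turn',Ro.from_matrix(R.T@G).as_rotvec().round(3),'open',o['opening'])
E
python3 -c "
from h import *
to([.594,.015,.30])"
```

```text
t 0.725 pos [0.37271808 0.3148144  0.32317103] shift mm [-358.9  100.1   23.2] turn [ 0.001 -0.     0.199] open 0.047676066230176804
```

Call:
servo_tool:
  deltas:
    - [170, [-60, 17, 0], [0, 0, 0.1]]
    - [170, [-120, 34, 0], [0, 0, 0.199]]
    - [170, [-180, 50, 0], [0, 0, 0.199]]
    - [170, [-240, 67, 5], [0, 0, 0.199]]
    - [170, [-300, 84, 10], [0, 0, 0.199]]

```text
time: 1.35
tool_pos: [0.5591, 0.0651, 0.3121]
orientation: [-0.0, 0.645, 0.764, 0.0]
wrist_force: [-0.4, 1.1, 0.6]
opening: 0.0315
gripper_force: 0.0
```

Call:
servo_tool:
  deltas:
    - [170, [-46, 26, 6], [0, 0, 0]]
    - [170, [-61, 28, 13], [0, 0, 0]]
    - [170, [-61, 28, 13], [0, 0, 0]]

```text
time: 1.72
tool_pos: [0.5954, 0.0111, 0.2981]
orientation: [-0.002, 0.645, 0.764, -0.001]
wrist_force: [0.1, 0.2, 0.1]
opening: 0.0313
gripper_force: 0.0
```

```bash
python3 -c "
from h import *
to([.594,.015,.30])
for n in('top','scene'): snap(n,n+'2.png')
a=load('top')['color'][120:270,230:370]; b=load('scene')['color'][60:220,270:410]
f=lambda x:cv2.resize(x,(400,int(x.shape[0]*400/x.shape[1])),interpolation=cv2.INTER_CUBIC)
a,b=f(a),f(b);o=np.zeros((460,800,3),np.uint8);o[:a.shape[0],:400]=a;o[:b.shape[0],400:]=b;cv2.imwrite('pics/crop2.png',o[:,:,::-1])
"
```

```text
t 1.725 pos [0.59537862 0.01109564 0.29811275] shift mm [ 4.1 -0.7 -1.9] turn [-0.003 -0.001  0.004] open 0.031311492178178496
```

View pics/crop2.png

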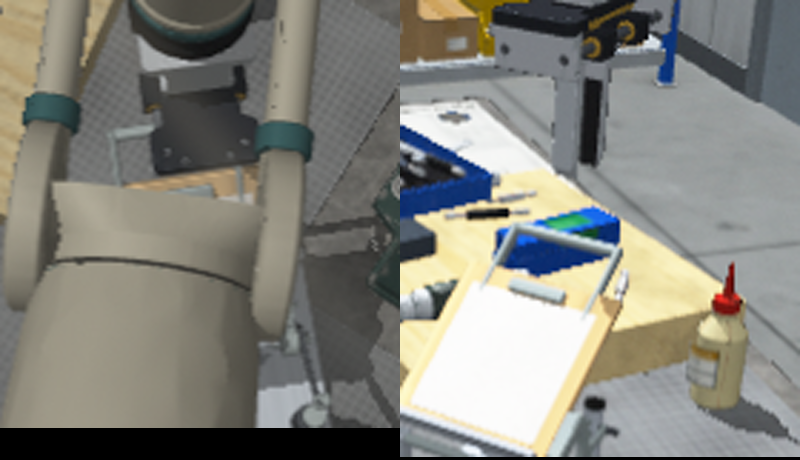

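The fingers hang centred over the bar: in the scene crop they are at about (575,150) with the bar mid at (560,240). I'll descend and close.

Call:
servo_tool:
  deltas:
    - [170, [4, -1, 20], [0, 0, 0]]
    - [170, [4, -1, 40], [0, 0, 0]]
    - [170, [4, -1, 60], [0, 0, 0]]
    - [170, [4, -1, 78], [0, 0, 0]]
    - [170, [4, -1, 78], [0, 0, 0]]

```text
time: 2.45
tool_pos: [0.5929, 0.0171, 0.2211]
orientation: [-0.001, 0.644, 0.765, -0.0]
wrist_force: [0.2, -0.7, 0.6]
opening: 0.0314
gripper_force: 0.0
```

Call:
servo_tool:
  deltas:
    - [255, [0, 0, 0], [0, 0, 0]]
    - [255, [0, 0, 0], [0, 0, 0]]
    - [255, [0, 0, 0], [0, 0, 0]]
    - [255, [0, 0, 0], [0, 0, 0]]
    - [255, [0, 0, 0], [0, 0, 0]]

```text
time: 3.08
tool_pos: [0.5946, 0.0155, 0.2218]
orientation: [-0.0, 0.645, 0.765, 0.0]
wrist_force: [-0.6, 1.9, 2.1]
opening: 0.009
gripper_force: 30.0
```

```bash
cat >> h.py <<'E'
def st(th_off=0):
    o,R=state(); p=np.array(o['tool_pos']); g=p+R@[0,0,-.002]; d=g[:2]-O; lx=d@X; lz=g[2]-.096
    th=np.arctan2(lz,lx)-.0293; w=np.array(o['wrist_force']); wx=w[:2]@X; wy=w[:2]@Yv
    print('t %.2f loc x %.4f y %.4f z %.4f r %.4f th %.4f | Fx %.2f Fy %.2f Fz %.2f Ftan %.2f Frad %.2f open %.4f gf %.1f'%(o['time'],lx,d@Yv,lz,np.hypot(lx,lz),th,wx,wy,w[2],-wx*np.sin(th)+w[2]*np.cos(th),wx*np.cos(th)+w[2]*np.sin(th),o['opening'],o['gripper_force']))
E
python3 -c "
from h import *
st()"
```

```text
t 3.08 loc x 0.1636 y 0.0021 z 0.1278 r 0.2076 th 0.6338 | Fx -0.32 Fy 1.96 Fz 2.08 Ftan 1.86 Frad 0.97 open 0.0090 gf 30.0
```

Call:
servo_tool:
  deltas:
    - [255, [0, -3.4, -4.1], [0, 0, 0]]
    - [255, [0, -6.9, -8.1], [0, 0, 0]]
    - [255, [0, -10.4, -11.9], [0, 0, 0]]
    - [255, [0, -14, -15.6], [0, 0, 0]]
    - [255, [0, -14, -15.6], [0, 0, 0]]

```text
time: 3.7
tool_pos: [0.5813, 0.013, 0.2381]
orientation: [0.001, 0.645, 0.765, 0.001]
wrist_force: [4.3, 2.3, -0.2]
opening: 0.0089
gripper_force: 30.0
```

```bash
sed -i 's/^YAW=.*$/YAW=.1646; X=np.array([np.cos(YAW),np.sin(YAW)]); Yv=np.array([-X[1],X[0]]); O=np.array([.4336,-.0134])+.0035*X/' h.py; python3 -c "
from h import *
st()"
```

```text
t 3.70 loc x 0.1465 y 0.0019 z 0.1441 r 0.2055 th 0.7478 | Fx 4.60 Fy 1.58 Fz -0.18 Ftan -3.26 Frad 3.25 open 0.0089 gf 30.0
```

Call:
servo_tool:
  deltas:
    - [255, [0, -6.4, -7.2], [0, 0, 0]]
    - [255, [0, -14, -13.8], [0, 0, 0]]
    - [255, [0, -22, -20.2], [0, 0, 0]]
    - [255, [0, -28.7, -25], [0, 0, 0]]
    - [255, [0, -28.7, -25], [0, 0, 0]]

```text
time: 4.32
tool_pos: [0.5538, 0.008, 0.2638]
orientation: [0.002, 0.645, 0.765, 0.002]
wrist_force: [4.9, 2.7, 4.5]
opening: 0.0091
gripper_force: 30.0
```

```bash
python3 -c "
from h import *
st()"
```

```text
t 4.33 loc x 0.1185 y 0.0014 z 0.1698 r 0.2071 th 0.9319 | Fx 5.28 Fy 1.89 Fz 4.47 Ftan -1.58 Frad 6.74 open 0.0091 gf 30.0
```

Call:
servo_tool:
  deltas:
    - [255, [0, -0.5, -1.5], [0, 0, 0]]
    - [255, [0, -1.6, -2.4], [0, 0, 0]]
    - [255, [0, -2.5, -3.3], [0, 0, 0]]
    - [255, [0, -3.3, -4.0], [0, 0, 0]]
    - [255, [0, -3.3, -4.0], [0, 0, 0]]

```text
time: 4.95
tool_pos: [0.5501, 0.0073, 0.2666]
orientation: [0.001, 0.645, 0.765, 0.001]
wrist_force: [4.4, 1.3, 3.1]
opening: 0.009
gripper_force: 30.0
```

```bash
python3 -c "
from h import *
st()"
```

```text
t 4.95 loc x 0.1148 y 0.0014 z 0.1726 r 0.2073 th 0.9546 | Fx 4.58 Fy 0.55 Fz 3.14 Ftan -1.92 Frad 5.21 open 0.0090 gf 30.0
```

Call:
servo_tool:
  deltas:
    - [255, [0, -0.8, -1.5], [0, 0, 0]]
    - [255, [0, -2.0, -2.5], [0, 0, 0]]
    - [255, [0, -3.2, -3.5], [0, 0, 0]]
    - [255, [0, -4.2, -4.5], [0, 0, 0]]
    - [255, [0, -4.2, -4.5], [0, 0, 0]]

```text
time: 5.58
tool_pos: [0.5446, 0.0064, 0.2705]
orientation: [-0.0, 0.645, 0.765, -0.001]
wrist_force: [3.3, 0.7, 0.9]
opening: 0.0092
gripper_force: 30.0
```

```bash
python3 -c "
from h import *
st()"
```

```text
t 5.58 loc x 0.1092 y 0.0013 z 0.1765 r 0.2075 th 0.9873 | Fx 3.40 Fy 0.14 Fz 0.94 Ftan -2.32 Frad 2.66 open 0.0092 gf 30.0
```

Call:
servo_tool:
  deltas:
    - [255, [0, -1.2, -1.0], [0, 0, 0]]
    - [255, [0, -2.4, -2.0], [0, 0, 0]]
    - [255, [0, -3.6, -2.9], [0, 0, 0]]
    - [255, [0, -4.8, -3.7], [0, 0, 0]]
    - [255, [0, -4.8, -3.7], [0, 0, 0]]

```text
time: 6.2
tool_pos: [0.5395, 0.0056, 0.274]
orientation: [-0.0, 0.645, 0.765, -0.001]
wrist_force: [1.4, -2.8, -2.7]
opening: 0.0092
gripper_force: 30.0
```

```bash
python3 -c "
from h import *
st()"
```

```text
t 6.20 loc x 0.1041 y 0.0013 z 0.1800 r 0.2079 th 1.0171 | Fx 0.92 Fy -2.98 Fz -2.68 Ftan -2.19 Frad -1.80 open 0.0092 gf 30.0
```

Call:
servo_tool:
  deltas:
    - [255, [0, -1.3, -0.7], [0, 0, 0]]
    - [255, [0, -2.6, -1.4], [0, 0, 0]]
    - [255, [0, -3.9, -2.1], [0, 0, 0]]
    - [255, [0, -5.2, -2.8], [0, 0, 0]]
    - [255, [0, -5.2, -2.8], [0, 0, 0]]

```text
time: 6.82
tool_pos: [0.5347, 0.0047, 0.277]
orientation: [-0.0, 0.645, 0.765, -0.001]
wrist_force: [1.9, -4.9, -3.7]
opening: 0.0091
gripper_force: 30.0
```

```bash
python3 -c "
from h import *
st()"
```

```text
t 6.83 loc x 0.0992 y 0.0013 z 0.1830 r 0.2082 th 1.0446 | Fx 1.02 Fy -5.18 Fz -3.65 Ftan -2.72 Frad -2.64 open 0.0091 gf 30.0
```

Call:
servo_tool:
  deltas:
    - [255, [-0.3, -1.4, -0.6], [0, 0, 0]]
    - [255, [-0.5, -2.8, -1.2], [0, 0, 0]]
    - [255, [-0.7, -4.1, -1.8], [0, 0, 0]]
    - [255, [-1, -5.5, -2.4], [0, 0, 0]]
    - [255, [-1, -5.5, -2.4], [0, 0, 0]]

```text
time: 7.45
tool_pos: [0.5299, 0.0037, 0.2798]
orientation: [-0.0, 0.644, 0.765, 0.001]
wrist_force: [2.0, -1.1, -2.2]
opening: 0.0085
gripper_force: 30.0
```

```bash
python3 -c "
from h import *
st()"
```

```text
t 7.45 loc x 0.0943 y 0.0011 z 0.1858 r 0.2084 th 1.0718 | Fx 1.80 Fy -1.39 Fz -2.22 Ftan -2.64 Frad -1.09 open 0.0085 gf 30.0
```

Call:
servo_tool:
  deltas:
    - [255, [-0.2, -1.4, -0.6], [0, 0, 0]]
    - [255, [-0.2, -2.8, -1.2], [0, 0, 0]]
    - [255, [-0.2, -4.1, -1.8], [0, 0, 0]]
    - [255, [-0.2, -5.4, -2.4], [0, 0, 0]]
    - [255, [-0.2, -5.4, -2.4], [0, 0, 0]]

```text
time: 8.07
tool_pos: [0.525, 0.0027, 0.2825]
orientation: [0.0, 0.644, 0.765, 0.001]
wrist_force: [4.1, 3.1, 2.8]
opening: 0.009
gripper_force: 30.0
```

```bash
python3 -c "
from h import *
st()"
```

```text
t 8.07 loc x 0.0893 y 0.0009 z 0.1885 r 0.2086 th 1.0990 | Fx 4.57 Fy 2.43 Fz 2.80 Ftan -2.80 Frad 4.57 open 0.0090 gf 30.0
```

Call:
servo_tool:
  deltas:
    - [255, [0.1, -1.3, -0.8], [0, 0, 0]]
    - [255, [0.2, -2.7, -1.5], [0, 0, 0]]
    - [255, [0.3, -4.0, -2.2], [0, 0, 0]]
    - [255, [0.3, -5.3, -2.9], [0, 0, 0]]
    - [255, [0.3, -5.3, -2.9], [0, 0, 0]]

```text
time: 8.7
tool_pos: [0.5196, 0.0017, 0.2853]
orientation: [0.0, 0.645, 0.765, 0.001]
wrist_force: [3.4, 2.9, 4.0]
opening: 0.0087
gripper_force: 30.0
```

```bash
python3 -c "
from h import *
st()"
```

```text
t 8.70 loc x 0.0838 y 0.0008 z 0.1913 r 0.2088 th 1.1285 | Fx 3.79 Fy 2.32 Fz 3.99 Ftan -1.72 Frad 5.23 open 0.0087 gf 30.0
```

Call:
servo_tool:
  deltas:
    - [255, [0.1, -1.3, -0.8], [0, 0, 0]]
    - [255, [0.2, -2.7, -1.5], [0, 0, 0]]
    - [255, [0.2, -4.0, -2.2], [0, 0, 0]]
    - [255, [0.2, -5.3, -2.8], [0, 0, 0]]
    - [255, [0.2, -5.3, -2.8], [0, 0, 0]]

```text
time: 9.32
tool_pos: [0.5142, 0.0007, 0.288]
orientation: [0.0, 0.645, 0.765, 0.0]
wrist_force: [4.0, 2.6, 4.9]
opening: 0.0091
gripper_force: 30.0
```

```bash
python3 -c "
from h import *
st()"
```

```text
t 9.32 loc x 0.0783 y 0.0007 z 0.1940 r 0.2092 th 1.1579 | Fx 4.39 Fy 1.92 Fz 4.86 Ftan -2.07 Frad 6.21 open 0.0091 gf 30.0
```

Call:
servo_tool:
  deltas:
    - [255, [0, -1.2, -0.9], [0, 0, 0]]
    - [255, [0, -2.5, -1.8], [0, 0, 0]]
    - [255, [0, -3.8, -2.6], [0, 0, 0]]
    - [255, [0, -5.0, -3.4], [0, 0, 0]]
    - [255, [0, -5.0, -3.4], [0, 0, 0]]

```text
time: 9.95
tool_pos: [0.5085, -0.0003, 0.2905]
orientation: [-0.001, 0.645, 0.765, -0.001]
wrist_force: [3.4, 1.7, 0.6]
opening: 0.0091
gripper_force: 30.0
```

```bash
python3 -c "
from h import *
st()"
```

```text
t 9.95 loc x 0.0726 y 0.0007 z 0.1965 r 0.2095 th 1.1876 | Fx 3.65 Fy 1.11 Fz 0.65 Ftan -3.14 Frad 1.97 open 0.0091 gf 30.0
```

Call:
servo_tool:
  deltas:
    - [255, [0, -1.4, -0.7], [0, 0, 0]]
    - [255, [0, -2.8, -1.3], [0, 0, 0]]
    - [255, [0, -4.1, -1.9], [0, 0, 0]]
    - [255, [0, -5.5, -2.5], [0, 0, 0]]
    - [255, [0, -5.5, -2.5], [0, 0, 0]]

```text
time: 10.58
tool_pos: [0.5033, -0.0012, 0.2928]
orientation: [-0.0, 0.645, 0.765, -0.001]
wrist_force: [3.6, 0.7, -6.8]
opening: 0.009
gripper_force: 30.0
```

```bash
python3 -c "
from h import *
st()"
```

```text
t 10.57 loc x 0.0672 y 0.0006 z 0.1988 r 0.2099 th 1.2153 | Fx 3.69 Fy 0.06 Fz -6.76 Ftan -5.81 Frad -5.05 open 0.0090 gf 30.0
```

Call:
servo_tool:
  deltas:
    - [255, [0, -0.8, -0.2], [0, 0, 0]]
    - [255, [0, -1.6, -0.4], [0, 0, 0]]
    - [255, [0, -2.4, -0.6], [0, 0, 0]]
    - [255, [0, -2.9, -0.7], [0, 0, 0]]
    - [255, [0, -2.9, -0.7], [0, 0, 0]]

```text
time: 11.2
tool_pos: [0.5008, -0.0016, 0.2938]
orientation: [-0.0, 0.645, 0.765, -0.0]
wrist_force: [4.7, -0.8, -11.7]
opening: 0.0089
gripper_force: 30.0
```

```bash
python3 -c "
from h import *
st()"
```

```text
t 11.20 loc x 0.0647 y 0.0006 z 0.1998 r 0.2100 th 1.2285 | Fx 4.55 Fy -1.56 Fz -11.69 Ftan -8.21 Frad -9.48 open 0.0089 gf 30.0
```

Call:
servo_tool:
  deltas:
    - [255, [0, -0.6, -0.1], [0, 0, 0]]
    - [255, [0, -1.2, -0.2], [0, 0, 0]]
    - [255, [0, -1.7, -0.2], [0, 0, 0]]
    - [255, [0, -2.1, -0.2], [0, 0, 0]]
    - [255, [0, -2.1, -0.2], [0, 0, 0]]

```text
time: 11.82
tool_pos: [0.4994, -0.0019, 0.2943]
orientation: [0.0, 0.645, 0.765, 0.0]
wrist_force: [6.1, 0.8, -10.8]
opening: 0.009
gripper_force: 30.0
```

```bash
python3 -c "
from h import *
st()
snap('scene','scene3.png'); snap('top','top3.png')
b=load('scene')['color'][80:300,220:400]
cv2.imwrite('pics/crop3.png',cv2.resize(b,(491,600),interpolation=cv2.INTER_CUBIC)[:,:,::-1])"
```

```text
t 11.82 loc x 0.0633 y 0.0006 z 0.2003 r 0.2101 th 1.2355 | Fx 6.18 Fy -0.20 Fz -10.84 Ftan -9.40 Frad -8.20 open 0.0090 gf 30.0
```

View pics/crop3.png

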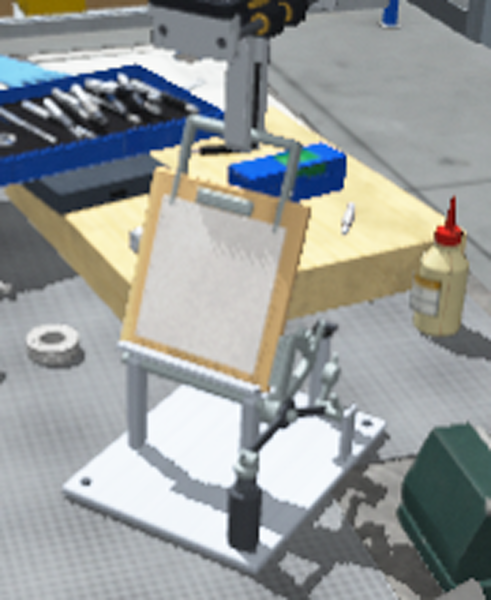

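The scene crop shows the board near 1.2 rad with its bar in the jaws (about (240,135)) and the cam arm pressing on the plunger head near (247,460). The load is about 7 N above the weight, so I'll press a little further.

Call:
servo_tool:
  deltas:
    - [255, [0, -0.5, -0.1], [0, 0, 0]]
    - [255, [0, -1.0, -0.2], [0, 0, 0]]
    - [255, [0, -1.6, -0.3], [0, 0, 0]]
    - [255, [0, -1.6, -0.3], [0, 0, 0]]
    - [255, [0, -1.6, -0.3], [0, 0, 0]]

```text
time: 12.55
tool_pos: [0.4982, -0.0021, 0.2948]
orientation: [0.001, 0.645, 0.765, 0.001]
wrist_force: [6.4, 0.1, -9.9]
opening: 0.0092
gripper_force: 30.0
```

```bash
python3 -c "
from h import *
st()"
```

```text
t 12.55 loc x 0.0621 y 0.0006 z 0.2008 r 0.2102 th 1.2415 | Fx 6.32 Fy -0.90 Fz -9.93 Ftan -9.19 Frad -7.35 open 0.0092 gf 30.0
```

Call:
servo_tool:
  deltas:
    - [255, [0, -0.4, -0.1], [0, 0, 0]]
    - [255, [0, -0.9, -0.2], [0, 0, 0]]
    - [255, [0, -1.3, -0.3], [0, 0, 0]]
    - [255, [0, -1.3, -0.3], [0, 0, 0]]
    - [255, [0, -1.3, -0.3], [0, 0, 0]]

```text
time: 13.18
tool_pos: [0.4973, -0.0023, 0.2951]
orientation: [0.001, 0.645, 0.765, 0.001]
wrist_force: [7.1, 0.8, -10.8]
opening: 0.0093
gripper_force: 30.0
```

```bash
python3 -c "
from h import *
st()"
```

```text
t 13.18 loc x 0.0612 y 0.0006 z 0.2011 r 0.2102 th 1.2462 | Fx 7.13 Fy -0.34 Fz -10.76 Ftan -10.19 Frad -7.93 open 0.0093 gf 30.0
```

```bash
python3 -c "
import numpy as np
from scipy.optimize import least_squares as L
P=np.array([(.1601,.1278),(.1465,.1441),(.1185,.1698),(.1148,.1726),(.1092,.1765),(.1041,.18),(.0992,.183),(.0943,.1858),(.0893,.1885),(.0838,.1913),(.0783,.194),(.0726,.1965),(.0672,.1988),(.0612,.2011)])
s=L(lambda c:np.hypot(*(P-c).T)-.2051,[0,0]);s2=L(lambda c:np.hypot(*(P-c[:2]).T)-c[2],[0,0,.2]);print(s.x,s.fun.round(4),s2.x)
c=s.x;ph=np.arctan2(*(P-c).T[::-1]);print((ph-.0293).round(3))
f=ph[-1]; 
for th in np.arange(f-.0293,-.03,-.05):
  a=th+.0293;q=c+.2051*np.array([np.cos(a),np.sin(a)])-(c+.2051*np.array([np.cos(f),np.sin(f)]));print(round(th,3),(q*[1e3,-1e3]).round(1))
"
```

```text
[-0.00606255  0.00703781] [ 0.0003 -0.     -0.0001 -0.0001 -0.0002 -0.     -0.0001 -0.0001 -0.0001
 -0.0001  0.      0.      0.0002  0.0003] [-0.0114249  -0.00035319  0.21408665]
[0.599 0.703 0.888 0.911 0.944 0.974 1.002 1.03  1.058 1.088 1.118 1.148
 1.177 1.208]
1.208 [ 0. -0.]
1.158 [9.6 3.6]
1.108 [19.   7.7]
1.058 [28.2 12.2]
1.008 [37.2 17.2]
0.958 [45.9 22.6]
0.908 [54.3 28.5]
0.858 [62.4 34.8]
0.808 [70.2 41.5]
0.758 [77.6 48.5]
0.708 [84.7 55.9]
0.658 [91.4 63.7]
0.608 [97.7 71.8]
0.558 [103.6  80.2]
0.508 [109.   88.8]
0.458 [114.1  97.8]
0.408 [118.6 107. ]
0.358 [122.8 116.4]
0.308 [126.4 125.9]
0.258 [129.5 135.7]
0.208 [132.2 145.6]
0.158 [134.4 155.6]
0.108 [136.  165.7]
0.058 [137.2 175.9]
0.008 [137.8 186.2]
```

Call:
servo_tool:
  deltas:
    - [255, [0, 4.8, 1.8], [0, 0, 0]]
    - [255, [0, 9.6, 3.6], [0, 0, 0]]
    - [255, [0, 14.3, 5.6], [0, 0, 0]]
    - [255, [0, 19, 7.7], [0, 0, 0]]
    - [255, [0, 28.2, 12.2], [0, 0, 0]]

```text
time: 13.8
tool_pos: [0.5238, 0.0025, 0.2837]
orientation: [0.0, 0.645, 0.765, 0.0]
wrist_force: [-0.8, 0.6, 2.4]
opening: 0.0088
gripper_force: 30.0
```

```bash
python3 -c "
from h import *
st()"
```

```text
t 13.80 loc x 0.0881 y 0.0009 z 0.1897 r 0.2091 th 1.1066 | Fx -0.65 Fy 0.70 Fz 2.45 Ftan 1.67 Frad 1.90 open 0.0088 gf 30.0
```

Call:
servo_tool:
  deltas:
    - [255, [0, 9, 5], [0, 0, 0]]
    - [255, [0, 17.7, 10.4], [0, 0, 0]]
    - [255, [0, 26.1, 16.3], [0, 0, 0]]
    - [255, [0, 34.2, 22.6], [0, 0, 0]]
    - [255, [0, 42, 29.3], [0, 0, 0]]

```text
time: 14.42
tool_pos: [0.5666, 0.0103, 0.2533]
orientation: [0.0, 0.644, 0.765, 0.001]
wrist_force: [2.8, 3.5, 4.0]
opening: 0.0088
gripper_force: 30.0
```

```bash
sed -i 's/ th=np.arctan2.*$/ th=np.arctan2(lz-.007,lx+.0061)-.0293; w=np.array(o["wrist_force"]); wx=w[:2]@X; wy=w[:2]@Yv/' h.py; python3 -c "
from h import *
st()"
```

```text
t 14.43 loc x 0.1315 y 0.0015 z 0.1593 r 0.2066 th 0.8067 | Fx 3.37 Fy 2.96 Fz 3.97 Ftan 0.31 Frad 5.20 open 0.0088 gf 30.0
```

Call:
servo_tool:
  deltas:
    - [255, [0, 3.7, 3.5], [0, 0, 0]]
    - [255, [0, 7.4, 7], [0, 0, 0]]
    - [255, [0, 11, 10.7], [0, 0, 0]]
    - [255, [0, 14.5, 14.4], [0, 0, 0]]
    - [255, [0, 14.5, 14.4], [0, 0, 0]]

```text
time: 15.05
tool_pos: [0.5812, 0.0129, 0.2386]
orientation: [0.0, 0.644, 0.765, 0.002]
wrist_force: [5.1, 4.1, 2.0]
opening: 0.0091
gripper_force: 30.0
```

```bash
python3 -c "
from h import *
st()"
```

```text
t 15.05 loc x 0.1464 y 0.0018 z 0.1446 r 0.2057 th 0.7048 | Fx 5.70 Fy 3.25 Fz 2.03 Ftan -2.15 Frad 5.66 open 0.0091 gf 30.0
```

Call:
servo_tool:
  deltas:
    - [255, [0.3, 7.2, 7.6], [0, 0, 0]]
    - [255, [0.6, 13.6, 15.6], [0, 0, 0]]
    - [255, [0.6, 19.5, 24], [0, 0, 0]]
    - [255, [0.6, 24.9, 32.6], [0, 0, 0]]
    - [255, [0.6, 24.9, 32.6], [0, 0, 0]]

```text
time: 15.68
tool_pos: [0.6058, 0.0174, 0.2049]
orientation: [0.0, 0.644, 0.765, 0.001]
wrist_force: [5.6, 3.2, 1.7]
opening: 0.0088
gripper_force: 30.0
```

```bash
python3 -c "
from h import *
st()"
```

```text
t 15.68 loc x 0.1714 y 0.0022 z 0.1109 r 0.2042 th 0.5002 | Fx 6.06 Fy 2.28 Fz 1.73 Ftan -1.39 Frad 6.15 open 0.0088 gf 30.0
```

Call:
servo_tool:
  deltas:
    - [255, [0.2, 5.8, 8.8], [0, 0, 0]]
    - [255, [0.4, 10.6, 17.8], [0, 0, 0]]
    - [255, [0.4, 15, 27.2], [0, 0, 0]]
    - [255, [0.4, 18.6, 36.7], [0, 0, 0]]
    - [255, [0.4, 18.6, 36.7], [0, 0, 0]]

```text
time: 16.3
tool_pos: [0.6233, 0.0207, 0.1675]
orientation: [-0.0, 0.645, 0.765, 0.0]
wrist_force: [5.8, 3.6, -0.3]
opening: 0.0089
gripper_force: 30.0
```

```bash
python3 -c "
from h import *
st()"
```

```text
t 16.30 loc x 0.1892 y 0.0025 z 0.0735 r 0.2030 th 0.2990 | Fx 6.31 Fy 2.58 Fz -0.28 Ftan -2.12 Frad 5.94 open 0.0089 gf 30.0
```

Call:
servo_tool:
  deltas:
    - [255, [0.2, 3.8, 9.8], [0, 0, 0]]
    - [255, [0.4, 6.8, 19.7], [0, 0, 0]]
    - [255, [0.4, 9, 29.7], [0, 0, 0]]
    - [255, [0.4, 10.6, 39.6], [0, 0, 0]]
    - [255, [0.4, 10.6, 39.6], [0, 0, 0]]

```text
time: 16.92
tool_pos: [0.6333, 0.0225, 0.1278]
orientation: [-0.0, 0.645, 0.765, -0.0]
wrist_force: [5.5, 1.8, -2.5]
opening: 0.009
gripper_force: 30.0
```

```bash
python3 -c "
from h import *
st()"
```

```text
t 16.93 loc x 0.1994 y 0.0027 z 0.0338 r 0.2022 th 0.1002 | Fx 5.74 Fy 0.85 Fz -2.54 Ftan -3.10 Frad 5.46 open 0.0090 gf 30.0
```

Call:
servo_tool:
  deltas:
    - [255, [0, 0.8, 4], [0, 0, 0]]
    - [255, [0, 1.4, 8], [0, 0, 0]]
    - [255, [0, 1.8, 12], [0, 0, 0]]
    - [255, [0, 2, 15], [0, 0, 0]]
    - [255, [0, 2, 15], [0, 0, 0]]

```text
time: 17.55
tool_pos: [0.635, 0.0228, 0.1132]
orientation: [-0.0, 0.645, 0.765, -0.0]
wrist_force: [5.1, 2.7, -3.9]
opening: 0.0088
gripper_force: 30.0
```

```bash
python3 -c "
from h import *
st()"
```

```text
t 17.55 loc x 0.2011 y 0.0027 z 0.0192 r 0.2021 th 0.0295 | Fx 5.51 Fy 1.80 Fz -3.89 Ftan -4.05 Frad 5.40 open 0.0088 gf 30.0
```

Call:
servo_tool:
  deltas:
    - [255, [0, 0.3, 2], [0, 0, 0]]
    - [255, [0, 0.5, 4], [0, 0, 0]]
    - [255, [0, 0.5, 6], [0, 0, 0]]
    - [255, [0, 0.5, 8], [0, 0, 0]]
    - [255, [0, 0.5, 8], [0, 0, 0]]

```text
time: 18.18
tool_pos: [0.6355, 0.0229, 0.1053]
orientation: [-0.0, 0.645, 0.765, -0.0]
wrist_force: [6.0, 2.8, -2.0]
opening: 0.009
gripper_force: 30.0
```

```bash
python3 -c "
from h import *
st()"
```

```text
t 18.18 loc x 0.2017 y 0.0028 z 0.0113 r 0.2020 th -0.0087 | Fx 6.39 Fy 1.77 Fz -2.01 Ftan -1.96 Frad 6.41 open 0.0090 gf 30.0
```

Call:
servo_tool:
  deltas:
    - [255, [0, 0, 1], [0, 0, 0]]
    - [255, [0, 0, 2], [0, 0, 0]]
    - [255, [0, 0, 3], [0, 0, 0]]
    - [255, [0, 0, 4], [0, 0, 0]]
    - [255, [0, 0, 4], [0, 0, 0]]

```text
time: 18.8
tool_pos: [0.6357, 0.023, 0.1014]
orientation: [0.0, 0.645, 0.765, 0.0]
wrist_force: [5.0, 2.1, -2.8]
opening: 0.0091
gripper_force: 30.0
```

```bash
python3 -c "
from h import *
st()"
```

```text
t 18.80 loc x 0.2018 y 0.0028 z 0.0074 r 0.2020 th -0.0272 | Fx 5.26 Fy 1.28 Fz -2.78 Ftan -2.64 Frad 5.33 open 0.0091 gf 30.0
```

Call:
servo_tool:
  deltas:
    - [255, [0, 0, 1], [0, 0, 0]]
    - [255, [0, 0, 2], [0, 0, 0]]
    - [255, [0, 0, 3], [0, 0, 0]]
    - [255, [0, 0, 4], [0, 0, 0]]
    - [255, [0, 0, 4], [0, 0, 0]]

```text
time: 19.42
tool_pos: [0.6358, 0.0229, 0.1007]
orientation: [0.001, 0.644, 0.765, 0.001]
wrist_force: [1.4, 3.1, 12.5]
opening: 0.0092
gripper_force: 30.0
```

```bash
python3 -c "
from h import *
st()"
```

```text
t 19.43 loc x 0.2019 y 0.0027 z 0.0067 r 0.2020 th -0.0307 | Fx 1.89 Fy 2.86 Fz 12.46 Ftan 12.51 Frad 1.50 open 0.0092 gf 30.0
```

Call:
servo_tool:
  deltas:
    - [255, [0, 0, -4], [0, 0, 0]]
    - [255, [0, -0.5, -13.5], [0, 0, 0]]
    - [255, [0, -1.5, -23.7], [0, 0, 0]]
    - [255, [0, -3, -33.9], [0, 0, 0]]
    - [255, [0, -5, -43.9], [0, 0, 0]]

```text
time: 20.05
tool_pos: [0.6307, 0.0221, 0.1413]
orientation: [-0.0, 0.645, 0.765, 0.0]
wrist_force: [6.1, 3.0, -3.0]
opening: 0.0092
gripper_force: 30.0
```

```bash
sed -i 's/lz-.007,lx+.0061/lz-.0007,lx+.0031/' h.py; python3 -c "
from h import *
st()"
```

```text
t 20.05 loc x 0.1968 y 0.0027 z 0.0473 r 0.2024 th 0.1997 | Fx 6.55 Fy 1.93 Fz -3.04 Ftan -4.28 Frad 5.82 open 0.0092 gf 30.0
```

Now to about 0.30.

Call:
servo_tool:
  deltas:
    - [255, [0, -1.2, -5], [0, 0, 0]]
    - [255, [0, -2.5, -9.9], [0, 0, 0]]
    - [255, [0, -4, -15], [0, 0, 0]]
    - [255, [0, -5.6, -19.7], [0, 0, 0]]
    - [255, [0, -5.6, -19.7], [0, 0, 0]]

```text
time: 20.68
tool_pos: [0.6252, 0.0211, 0.1614]
orientation: [0.0, 0.645, 0.765, 0.0]
wrist_force: [5.7, 3.8, -2.0]
opening: 0.0092
gripper_force: 30.0
```

```bash
python3 -c "
from h import *
st()"
```

```text
t 20.68 loc x 0.1912 y 0.0026 z 0.0674 r 0.2027 th 0.3013 | Fx 6.20 Fy 2.84 Fz -2.02 Ftan -3.77 Frad 5.33 open 0.0092 gf 30.0
```

Call:
servo_tool:
  deltas:
    - [255, [0, 0.7, 2.5], [0, 0, 0]]
    - [255, [0, 1.4, 5], [0, 0, 0]]
    - [255, [0, 2, 7], [0, 0, 0]]
    - [255, [0, 2.6, 9], [0, 0, 0]]
    - [255, [0, 2.6, 9], [0, 0, 0]]

```text
time: 21.3
tool_pos: [0.628, 0.0216, 0.1523]
orientation: [0.0, 0.645, 0.765, 0.0]
wrist_force: [5.2, 3.3, -0.2]
opening: 0.0093
gripper_force: 30.0
```

```bash
python3 -c "
from h import *
st()"
```

```text
t 21.30 loc x 0.1940 y 0.0027 z 0.0583 r 0.2025 th 0.2550 | Fx 5.68 Fy 2.39 Fz -0.19 Ftan -1.61 Frad 5.45 open 0.0093 gf 30.0
```

Starting to be carried, perhaps. Two more mm to find out.

Call:
servo_tool:
  deltas:
    - [255, [0, 0.2, 1], [0, 0, 0]]
    - [255, [0, 0.4, 2], [0, 0, 0]]
    - [255, [0, 0.6, 3], [0, 0, 0]]
    - [255, [0, 0.6, 3], [0, 0, 0]]

```text
time: 21.8
tool_pos: [0.6286, 0.0217, 0.1501]
orientation: [0.0, 0.645, 0.765, 0.0]
wrist_force: [4.3, 2.8, 2.6]
opening: 0.0091
gripper_force: 30.0
```

```bash
python3 -c "
from h import *
st()"
```

```text
t 21.80 loc x 0.1946 y 0.0027 z 0.0561 r 0.2025 th 0.2440 | Fx 4.70 Fy 2.10 Fz 2.59 Ftan 1.38 Frad 5.19 open 0.0091 gf 30.0
```

Call:
servo_tool:
  deltas:
    - [255, [0, 0.2, 1], [0, 0, 0]]
    - [255, [0, 0.4, 2], [0, 0, 0]]
    - [255, [0, 0.4, 3], [0, 0, 0]]
    - [255, [0, 0.4, 3], [0, 0, 0]]

```text
time: 22.3
tool_pos: [0.6292, 0.0218, 0.1481]
orientation: [0.001, 0.645, 0.765, 0.001]
wrist_force: [3.7, 2.7, 6.3]
opening: 0.0092
gripper_force: 30.0
```

```bash
python3 -c "
from h import *
st()"
```

```text
t 22.30 loc x 0.1952 y 0.0027 z 0.0541 r 0.2025 th 0.2337 | Fx 4.08 Fy 2.01 Fz 6.27 Ftan 5.16 Frad 5.42 open 0.0092 gf 30.0
```

Call:
servo_tool:
  deltas:
    - [255, [0, -0.4, -2], [0, 0, 0]]
    - [255, [0, -0.7, -3.5], [0, 0, 0]]
    - [255, [0, -0.7, -3.5], [0, 0, 0]]

```text
time: 22.68
tool_pos: [0.6284, 0.0217, 0.1508]
orientation: [0.001, 0.645, 0.765, 0.001]
wrist_force: [4.6, 3.2, 2.4]
opening: 0.0092
gripper_force: 30.0
```

```bash
python3 -c "
from h import *
st()
snap('scene','scene4.png')
b=load('scene')['color'][110:300,230:390]
cv2.imwrite('pics/crop4.png',cv2.resize(b,(505,600),interpolation=cv2.INTER_CUBIC)[:,:,::-1])"
```

```text
t 22.68 loc x 0.1944 y 0.0027 z 0.0568 r 0.2025 th 0.2475 | Fx 5.06 Fy 2.42 Fz 2.37 Ftan 1.05 Frad 5.49 open 0.0092 gf 30.0
```

View pics/crop4.png

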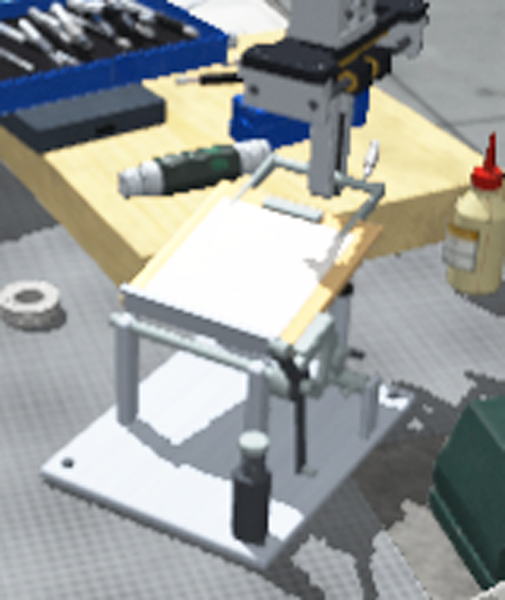

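The crop shows the board tilted low at about 15°, with the bar in the jaws near (325,185). The support load is spring-like, so the notch is holding and I can release.

Call:
servo_tool:
  deltas:
    - [215, [0, 0, 0], [0, 0, 0]]
    - [200, [0, 0, 0], [0, 0, 0]]
    - [180, [0, 0, 0], [0, 0, 0]]
    - [175, [0, 0, 0], [0, 0, 0]]
    - [175, [0, 0, 0], [0, 0, 0]]

```text
time: 23.35
tool_pos: [0.6271, 0.0215, 0.1511]
orientation: [-0.0, 0.645, 0.765, -0.0]
wrist_force: [-0.4, -0.5, 0.7]
opening: 0.0292
gripper_force: 0.0
```

Call:
servo_tool:
  deltas:
    - [175, [0, 0, -10], [0, 0, 0]]
    - [175, [0, 0, -30], [0, 0, 0]]
    - [175, [0, 0, -60], [0, 0, 0]]
    - [175, [0, 0, -100], [0, 0, 0]]
    - [175, [0, 0, -130], [0, 0, 0]]

```text
time: 23.98
tool_pos: [0.6278, 0.0216, 0.284]
orientation: [0.001, 0.645, 0.765, 0.001]
wrist_force: [0.5, 0.1, 0.8]
opening: 0.0295
gripper_force: 0.0
```

```bash
python3 -c "
from h import *
st()
snap('scene','scene5.png')
b=load('scene')['color'][110:300,230:390]
cv2.imwrite('pics/crop5.png',cv2.resize(b,(505,600),interpolation=cv2.INTER_CUBIC)[:,:,::-1])"
```

```text
t 23.98 loc x 0.1938 y 0.0027 z 0.1900 r 0.2714 th 0.7366 | Fx 0.54 Fy -0.00 Fz 0.81 Ftan 0.24 Frad 0.95 open 0.0295 gf 0.0
```

View pics/crop5.png

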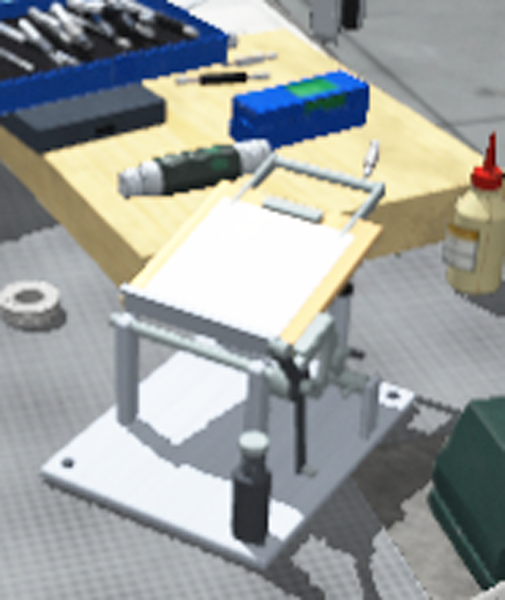

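The board stays where it was: bar mid at (328,171) in the crop, jaws well clear. One quick angle check, then hand in.

```bash
python3 -c "
from h import *
S=load('scene');o,d=ray(S,333.9,164.2)
s=(.002-(o[:2]-O)@Yv)/(d[:2]@Yv);p=o+s*d;l=(p[:2]-O)@X;print(l,p[2],np.arctan2(p[2]-.0967,l+.0031)-.0293)
from cell import hand_in; print(hand_in())"
```

```text
0.1960083920219712 0.15274368729661103 0.2450743292288034
the job is handed in; nothing more can be done
None
```

The board was raised to about 1.2 rad against the top stop at about 8 N, let down flat under control, brought up to its lowest notch, released and handed in; the last camera check read about 0.245 rad against the 0.264 notch, within the allowed range but near its 0.235 edge.

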